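# Lock the horn stake with its linchpin

### The arm

A 6-joint arm with a two-finger parallel gripper is mounted at the origin on a cart in front of the work surface, level with it; the furniture and walls round the work are solid. World frame = base frame: x ahead of the robot, y to its left, z up, the work surface at z = 0. Lengths are in m, angles in rad, forces in N, time in s.
With the tool pointing down it reaches from about 0.25 to 0.775 m from the base axis. Payload 4 kg.
Tool frame: the origin (TCP) lies at the centre of the arm's flange, where the gripper is bolted on; the fingertips stand 199 mm ahead of it and the grasp point (between the pads) lies 180 mm ahead of it (robot.tcp_to_tips is the z of the fingertips in the tool frame, in m); z points along the fingers, y is the line along which they close (so a half turn about z gives the same grasp; the last joint's range is limited). The gripper opens to 94 mm and grips with 3 to 60 N. Pads are 16 mm wide; open, the fingers measure 119 mm over their backs; the gripper's body (75 mm by 177 mm) begins 78 mm behind the grasp point.
Start: joints at [-1.344, 0.087, 1.371, -0, 1.684, -0.103], TCP at [0.178, -0.52, 0.405] pointing down, gripper open.
Joint ranges: [-3.1, 3.1], [-0.76, 2.03], [0.27, 2.55], [-1.08, 4.22], [0.17, 2.65], [-2.57, 2.57]. Speed limits (rad/s): [2.79, 2.79, 3.14, 3.14, 3.14, 3.14].

### API

Orientations are given as [roll, pitch, yaw] about the fixed x, y, z axes, in that order (R = Rz(yaw) Ry(pitch) Rx(roll)).
In Python, from bench import robot gives the robot as it stands.
- The arm moves only by the tool play_rows, never from a script. Its arguments are lists of equal length, an entry for each row: "translation": the shift along the tool's x, y, z scaled (see below), a list of three; "twist": the turn, a rotation vector about the tool's x, y, z scaled (see below), a list of three; "gripper": the opening, from -1 (shut) to 1 (fully open). A call has 1 to 8 rows; each row shifts and turns the commanded pose from where the row before left it, along the tool's axes as they then stand; what a row does not reach is not made up. The controller multiplies each number of a shift by 0.04 m and each number of a turn by 0.1 rad. A row lasts 1/10 s, in which the tool goes at most 50 mm and 8.59 degrees, less where a joint would pass 70% of its speed; a pose out of reach is approached as far as the arm can. A call with a number of a shift or a turn outside -1 to 1 is refused whole. A call with a gripper value outside its range is refused whole. The fingers move at their own pace and stop on an object; the grip force is fixed at half the most. Time passes only in rows, so rows that do not move let the fingers close. It gives the time, the measured TCP pose, the force, the opening and the grip force at its end, in the units of the state.
- robot.get_obs(): the state, without advancing time (a new reading comes with each control period).
- robot.snapshot(name): name is "scene" or "side" or "wrist"; returns the picture (480x640x3 uint8, red, green, blue); there is no depth.
- robot.camera_model(name): a dict with "camera_matrix" (3x3 intrinsics, pixels), "rvec" (rotation vector, rad) and "tvec" (3), from world to camera coordinates, as OpenCV has them. Camera axes: x right, y down, z forward; pixel columns grow to the right and rows downward; lengths in m; the calibration is good to about 2 mm. A picture is of the moment at which its call begins: read the wrist's pose just before it. camera_model takes no time and is no camera call; for the wrist camera it gives the pose at the moment of the call.
- robot.close_job(): hands the job in; it is judged then, once.
Trained networks look in the newest picture that a camera, given by its name, has taken for a name from the list of things; names that differ only in an ending like _2 or _b are one class to them, and where a whole thing is asked for, a point or a joint stands for the part that bears it (a point fixed in the world has none). Each returns a list of dicts, best first, with "score" (0 to 1); they miss things now and then, are a little off and sometimes report something else, mostly with a low value. They report only what shows in the picture. A call takes as long as a camera call. They do not tell look-alikes from the thing itself.
- robot.recognise(name, camera): "centre" ([x, y, z] in m, in world coordinates, good to about 4 mm: the middle of the surface that is visible of it).
- robot.spot_point(name, camera): "centre" ([x, y, z] in m, in world coordinates, good to about 4 mm: a listed point, or the origin of a listed thing).
The state is a dict: "time": time; "joint_positions": joint angles; "qvel": joint speeds; "joint_torque": joint torques, N m; "tool_pos": TCP position; "ee_rot": TCP orientation; "wrist_force": force on the tool from outside, world axes, zero at the start; "wrist_torque": the same for the moment, N m; "width": finger opening in m; "finger_force": force on a finger pad.
Only numpy, scipy, OpenCV 4.12 (cv2) and the standard library are available. Lean on these libraries where they do the work, as an engineer would, in place of code of your own. Each camera call takes 0.05 s, during which the arm holds its last target. There are 200 camera calls.

### The job

Lock the stake in its holder with the steel linchpin. Take the pin by its round shank out of the wooden rest, lay it down flat on the bare worktop clear of the rest with its ring still standing up, and let go of it; take it again by its flat tail, push it fully home, without forcing it, through the hole at the top of the holder's square post, and then swing its sprung ring over the top of the post until it snaps down behind the pin's end. Leave the other tools where they lie.

Things in the scene. Friction and masses are not known exactly. Their poses are not given: they have to be found in the camera images.
- linchpin: steel linchpin, 90 g, 82 mm long along its x (x to the tip, z up). Origin on its axis at the ring's hinge. Shank 8 mm round, x +8 to +40; head 18 wide and high, x -8 to +8, its front is the shoulder; flat tail 10 wide (y), 18 high, x -42 to -8. Head and tail share a flat underside 9 mm below the axis: it lies steady on a table. Starts in pin_rest, origin 21 mm up, ring standing
- pin_tail (a point): middle of the flat tail (x = -27 mm on the pin's axis): hold the pin here for insertion, fingers either side of the 10 mm width; 27 mm behind the standing ring. Hidden between the rest's cheeks at the start
- pin_shank (a point): middle of the round shank (x = +24 mm on the pin's axis), 8 mm thick; 24 mm ahead of the standing ring. Axes as the pin's
- linchpin_ring (a joint): steel wire ring on the pin's head: 0 = standing straight up (open), 1.6 = lying along the pin round the shank's end (locked). A U of 4 mm wire, 44 mm wide, hinged across the pin's origin, bow 44.5 mm from the hinge. An over-centre spring holds it at either end; pushing the bow over takes about 1 N, and past about 0.8 it snaps shut by itself
- bow_mid (a point): middle of the ring's bow (the wire's centre line), 44.5 mm from the hinge: straight above the pin's origin when open, 4.5 mm beyond the pin's tip when locked
- stake: steel stake fixed to the worktop. Origin under the centre of its dark 100 x 78 x 14 mm base. Horn to +y, flat arm to -y (below 54 mm). On top a square post head, x -10 to +10 mm, 22 wide, 63 to 87 mm high, with the hole right through along x; the pin goes in from the -x side towards +x. Before it, from x = -31 mm, a ledge 26 mm wide, 65 mm high, carries the flat underside of the pin's head
- stake_hole (a point): centre of the hole's mouth in the post head's front face (x = -10 mm of the stake), 75 mm above the worktop. Hole 11.5 mm wide, chamfered, 20 mm deep (through). Its x axis points into the hole
- pin_seat (a point): where the linchpin's origin is when the pin is fully home with its shoulder against the post head and its underside on the ledge: 8 mm before the hole's mouth, 74 mm above the worktop
- pin_rest: brown wooden rest fixed on the worktop, 56 x 52 mm, 34 mm high. Origin on the worktop below the pin's origin as it lies there, 7 mm inside the rest's front face; x points the way the pin does. Floor 12 mm high; the tail lies in a 13 mm slot open above, 22 mm deep, between cheeks that leave fingers no room; the shank sticks out free in front. The pin lifts straight up
- loupe: black folding loupe, 27 x 54 x 14 mm, lying among the work; leave it alone. Origin under its centre. Thin red spectacles, fixed and 42 mm high, stand between the stake and the rest, within x 0.46 to 0.64 m, y -0.05 to 0.13 m: go over or round them. The worktop in front of them (x 0.36 to 0.46 m, y -0.04 to 0.08 m) is bare
- ring_clamp: wooden ring clamp, 29 x 121 x 22 mm, lying behind the work; leave it alone. Origin under its centre
- scriber: black scriber, 9 x 114 x 9 mm, lying behind the work; leave it alone. Origin under its centre
There are look-alikes about, which are no part of the job. What is shaped like the linchpin but purple is not meant.

How it is judged:
On the way, in this order (a step that is already met when the one before it is completed fails the run):
1. the pin lies flat on the bare worktop, clear of the rest, ring up, let go and still (height (world z) of linchpin below 0.013 m and angle between linchpin's own z axis and vertical below 0.15 rad and horizontal distance between linchpin and pin_rest above 0.06 m and value of joint linchpin_ring below 0.4 rad and contact force between linchpin and the fingers below 0.1 N and linear speed of linchpin below 0.02 m/s), for 0.2 s.
2. the pin is fully home in the post, its ring still open (distance between linchpin and pin_seat below 0.006 m and angle between the x axis of linchpin and the x axis of stake, either way round below 0.2 rad and value of joint linchpin_ring below 0.4 rad), for 0.2 s.
At the end, for the whole second after the job is handed in: The linchpin is fully home in the post's hole from the front (origin within 6 mm of the seat point, in line with the hole and upright within 0.2 rad), its ring lies shut round the post (joint above 1.45), and all is at rest (distance between linchpin and pin_seat below 0.006 m and angle between the x axis of linchpin and the x axis of stake, either way round below 0.2 rad and angle between linchpin's own z axis and vertical below 0.2 rad and value of joint linchpin_ring above 1.45 rad and linear speed of linchpin below 0.02 m/s); the robot touches nothing.
It fails at once if the loupe, ring clamp or scriber is moved more than 20 mm (distance of any of loupe, ring_clamp, scriber from where it was at the start of the episode above 0.02 m).
It fails at once if the stake is pressed with more than 60 N (contact force between anything else and stake above 60 N).
It also fails if it takes over 69 s, if anything falls off the work surface, if the arm or the gripper's body presses on something with over 40 N, if the wrist force passes 120 N, or if a joint passes its speed limit or range.

## Working session

There is one attempt and no reset: what is moved stays moved. The work goes in short steps, Python scripts to look and compute and a tool call to move; the robot and the scene stay as the last step left them, time stands still between calls to the robot, and variables do not carry over. Pictures are saved under pics/ and viewed, at most 10 in all, crops included, and the job is handed in when it is done.

Besides the shell and the picture viewer there is one more tool, called after "Request:" as name(argument=value, ...) on one line, values as JSON. play_rows: Moves the arm, as the interface text tells. Its arguments: {"type":"object","properties":{"translation":{"type":"array","items":{"type":"array","items":{"type":"number","minimum":-1,"maximum":1}}},"twist":{"type":"array","items":{"type":"array","items":{"type":"number","minimum":-1,"maximum":1}}},"gripper":{"type":"array","items":{"type":"number"}}},"required":["translation","twist","gripper"]}

```bash
mkdir -p pics; ls; python3 - <<'E'
from bench import robot
import cv2
o=robot.get_obs();print(o['time'],o['tool_pos'],o['ee_rot'],o['width'])
for c in("scene","side"):
    im=robot.snapshot(c);cv2.imwrite(f"pics/{c}0.png",im[:,:,::-1])
    for n in("linchpin","pin_shank","bow_mid","stake","stake_hole","pin_seat","pin_rest","loupe","ring_clamp","scriber"):
        print(c,n,[(round(d['score'],2),[round(float(x),4) for x in d['centre']]) for d in robot.spot_point(n,c)][:3])
E
```

```text
pics
0.0 [ 0.17807913 -0.52024564  0.40350247] [-3.13937636e+00 -2.37185438e-04  3.29768774e-01] 0.09375374863676997
scene linchpin [(0.97, [0.4813, -0.277, 0.0194]), (0.95, [0.6015, -0.3409, 0.0139]), (0.85, [0.5628, -0.1778, 0.0097])]
scene pin_shank [(0.98, [0.6196, -0.3245, 0.0103]), (0.73, [0.5088, -0.2785, 0.0194]), (0.71, [0.5596, -0.2026, 0.0143])]
scene bow_mid [(0.66, [0.5611, -0.1802, 0.0508]), (0.61, [0.6034, -0.3381, 0.0514]), (0.47, [0.4785, -0.2795, 0.065])]
scene stake [(0.58, [0.4732, 0.257, 0.0031])]
scene stake_hole [(0.85, [0.463, 0.2593, 0.0759])]
scene pin_seat [(0.62, [0.4548, 0.2663, 0.0763])]
scene pin_rest [(0.59, [0.4778, -0.2794, -0.002])]
scene loupe [(0.61, [0.4868, -0.0795, 0.0002])]
scene ring_clamp [(0.72, [0.4779, -0.2792, 0.0]), (0.71, [0.6776, -0.042, -0.0016])]
scene scriber [(0.67, [0.4585, 0.2635, 0.0762]), (0.63, [0.659, 0.1235, 0.0017]), (0.41, [0.4736, 0.2573, 0.0012])]
side linchpin [(0.7, [0.4758, -0.2777, 0.0218]), (0.6, [0.5964, -0.3349, 0.0036]), (0.49, [0.5567, -0.1801, 0.0097])]
side pin_shank [(0.83, [0.6207, -0.3199, 0.0102]), (0.69, [0.5583, -0.2015, 0.0074]), (0.56, [0.5042, -0.2782, 0.0214])]
side bow_mid [(0.57, [0.5574, -0.18, 0.0553]), (0.41, [0.4826, -0.2785, 0.0714]), (0.39, [0.6061, -0.34, 0.0522])]
side stake [(0.87, [0.4751, 0.2596, 0.0034])]
side stake_hole [(0.58, [0.462, 0.2634, 0.0788])]
side pin_seat [(0.93, [0.4603, 0.2664, 0.072])]
side pin_rest [(0.72, [0.4764, -0.2777, 0.0023])]
side loupe [(0.62, [0.4801, -0.0784, 0.0032])]
side ring_clamp [(0.72, [0.6811, -0.0391, 0.0018])]
side scriber [(0.78, [0.6595, 0.1221, -0.0013])]
```

View pics/scene0.png

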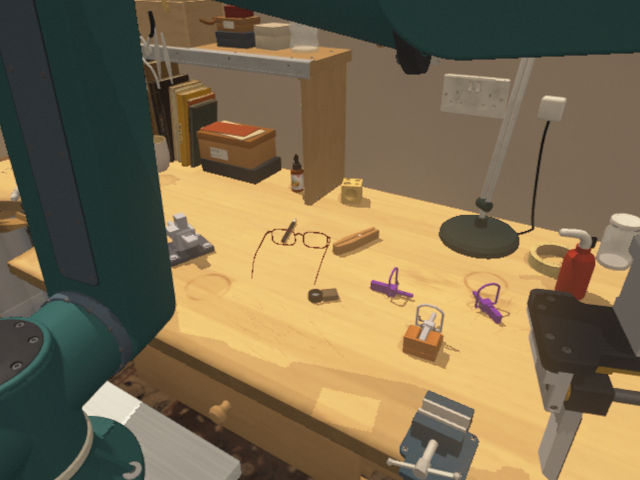

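View pics/side0.png

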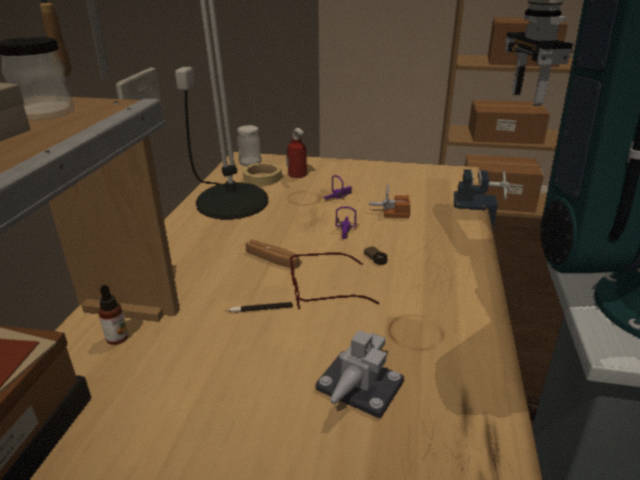

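```bash
cat > h.py <<'E'
from bench import robot
import cv2, numpy as np
def P(c,X):
    m=robot.camera_model(c);p,_=cv2.projectPoints(np.array(X,float).reshape(-1,1,3),np.array(m['rvec'],float),np.array(m['tvec'],float),np.array(m['camera_matrix'],float),None);return p.reshape(-1,2)
def R(c,uv,z):
    "pixel -> world point on the plane of height z"
    m=robot.camera_model(c);K=np.array(m['camera_matrix'],float);Rm=cv2.Rodrigues(np.array(m['rvec'],float))[0];t=np.array(m['tvec'],float).ravel()
    d=Rm.T@np.linalg.inv(K)@np.array([*uv,1.]);o=-Rm.T@t;return o+d*(z-o[2])/d[2]
E
python3 -c "
from h import *
for c in('scene','side'):print(c,P(c,[[.479,-.278,.02],[.6,-.338,.01],[.56,-.179,.01],[.461,.261,.075]]).round())"
```

```text
scene [[428. 328.]
 [485. 305.]
 [392. 289.]
 [176. 223.]]
side [[387. 205.]
 [338. 194.]
 [345. 226.]
 [370. 347.]]
```

The steel-grey pin in the brown rest is at scene (428,328) and side (387,205). The look-alikes at scene (392,289) and (488,303) are purple, so they are not meant. The stake is at scene (180,240) and side (365,370). I'll confirm the pin with an enlarged crop.

```bash
cat >> h.py <<'E'
from scipy.spatial.transform import Rotation as Ro
def go(p,yaw=0.,roll=np.pi,pitch=0.):
    "twist (units .1 rad) then translation in tool axes after the turn (units .04 m)"
    o=robot.get_obs();A=Ro.from_euler('xyz',o['ee_rot']);B=Ro.from_euler('xyz',[roll,pitch,yaw])
    print('pos',o['tool_pos'].round(4),'rot',np.round(o['ee_rot'],4),'t',round(o['time'],2))
    print('twist',((A.inv()*B).as_rotvec()/.1).round(3),'shift',(B.inv().apply(np.array(p)-o['tool_pos'])/.04).round(3))
E
python3 -c "
from h import *
a=cv2.imread('pics/scene0.png')[270:370,360:520];cv2.imwrite('pics/crop.png',cv2.resize(a,None,fx=4,fy=4,interpolation=3))
m=robot.camera_model('wrist');Rm=cv2.Rodrigues(np.array(m['rvec'],float))[0];C=-Rm.T@np.array(m['tvec'],float).ravel()
o=robot.get_obs();A=Ro.from_euler('xyz',o['ee_rot']);print('cam in tool',A.inv().apply(C-o['tool_pos']),'axis',A.inv().apply(Rm[2]),m['camera_matrix'])
go([.47,-.279,.32],0)
"
```

```text
cam in tool [0.07595213 0.00066075 0.02065191] axis [-2.67588218e-01 -5.44881465e-04  9.63533211e-01] [[409.52222662   0.         317.89901346]
 [  0.         409.52222662 246.40028244]
 [  0.           0.           1.        ]]
pos [ 0.1781 -0.5203  0.4047] rot [ 3.1415 -0.      0.3298] t 1.1
twist [ 1.000e-03 -0.000e+00  3.298e+00] shift [ 7.297 -6.034  2.118]
```

View pics/crop.png

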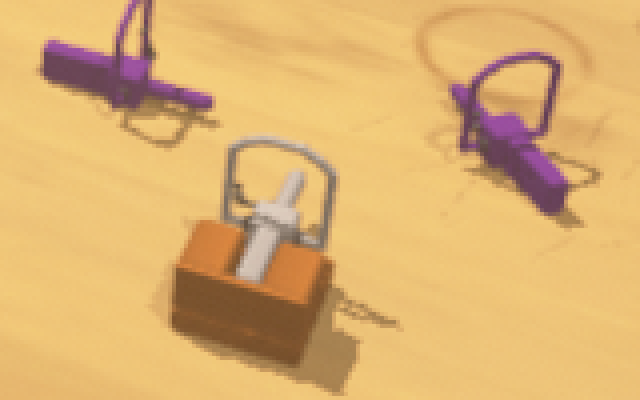

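The enlarged crop shows the steel-grey pin lying in the brown rest with its ring up, at about (265,230) in the crop. The other two are purple look-alikes. Moving over the rest.

Request:
play_rows(translation=[[0, 0, 0.53], [0, 0, 0.53], [0, 0, 0.53], [0, 0, 0.53]], twist=[[0, 0, 0.825], [0, 0, 0.825], [0, 0, 0.825], [0, 0, 0.825]], gripper=[1, 1, 1, 1])

```text
time: 1.5
tool_pos: [0.1781, -0.5203, 0.3192]
ee_rot: [3.141, -0.0, -0.004]
wrist_force: [0.8, 0.1, -0.6]
width: 0.0942
finger_force: 0.0
```

Request:
play_rows(translation=[[0.912, -0.754, 0], [0.912, -0.754, 0], [0.912, -0.754, 0], [0.912, -0.754, 0], [0.912, -0.754, 0], [0.912, -0.754, 0], [0.912, -0.754, 0], [0.912, -0.754, 0]], twist=[[0, 0, 0], [0, 0, 0], [0, 0, 0], [0, 0, 0], [0, 0, 0], [0, 0, 0], [0, 0, 0], [0, 0, 0]], gripper=[0, 0, 0, 0, 0, 0, 0, 0])

```text
time: 2.3
tool_pos: [0.4713, -0.2776, 0.3201]
ee_rot: [3.141, -0.001, -0.0]
wrist_force: [0.2, -0.3, 0.2]
width: 0.0476
finger_force: 0.0
```

Request:
play_rows(translation=[[0, 0, 0], [0, 0, 0]], twist=[[0, 0, 0], [0, 0, 0]], gripper=[0, 0])

```text
time: 2.5
tool_pos: [0.4706, -0.2783, 0.3198]
ee_rot: [3.141, 0.001, 0.002]
wrist_force: [0.1, 0.2, 0.2]
width: 0.0472
finger_force: 0.0
```

```bash
python3 - <<'E'
from h import *
go([.505,-.279,.25],0)
im=robot.snapshot('wrist');cv2.imwrite('pics/w1.png',im[:,:,::-1])
for n in("linchpin","pin_shank","bow_mid","pin_rest"):
    print(n,[(round(d['score'],2),np.round(d['centre'],4)) for d in robot.spot_point(n,'wrist')][:3])
E
```

```text
pos [ 0.4706 -0.2783  0.3198] rot [3.1412e+00 6.0000e-04 2.5000e-03] t 2.5
twist [0.004 0.006 0.025] shift [0.859 0.017 1.744]
linchpin [(0.94, array([ 0.4786, -0.281 ,  0.0213])), (0.8, array([ 0.6037, -0.3398,  0.0119])), (0.62, array([ 0.5573, -0.1762,  0.0102]))]
pin_shank [(0.93, array([ 0.5049, -0.2723,  0.0228])), (0.77, array([ 0.5586, -0.203 ,  0.0049])), (0.7, array([ 0.6167, -0.3218,  0.0079]))]
bow_mid [(0.9, array([ 0.5626, -0.1849,  0.0522])), (0.83, array([ 0.4761, -0.2787,  0.0693])), (0.59, array([ 0.601 , -0.3383,  0.0553]))]
pin_rest [(0.7, array([ 0.481 , -0.2823, -0.0009]))]
```

View pics/w1.png

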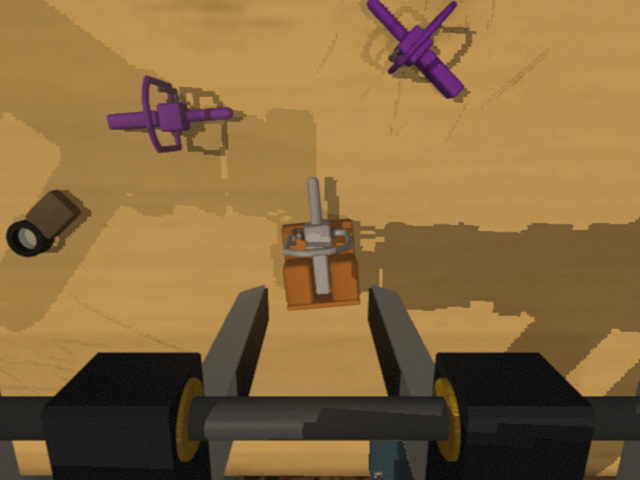

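The wrist picture shows the steel pin in the rest, with the shank tip at about (313,180), its front part at (316,220) and the tail end at (322,292). The purple pins lie apart at (170,118) and (415,50).

```bash
python3 - <<'E'
from h import *
tip=R('wrist',(313.5,181),.021);s2=R('wrist',(316,218),.021);t1=R('wrist',(317.5,256),.03);t2=R('wrist',(322,292),.03)
im=cv2.imread('pics/w1.png').astype(int)
for r in(190,200,210,272,284):
    row=im[r,295:345];s=row.max(1)-row.min(1);c=np.where((s<50)&(row.max(1)>110))[0]+295
    print(r,c.min(),c.max(),R('wrist',(c.mean(),r),.021 if r<230 else .03).round(4))
for p in(tip,s2,t1,t2):print(p.round(4))
E
```

```text
190 308 316 [ 0.5078 -0.2775  0.021 ]
200 309 317 [ 0.501  -0.2782  0.021 ]
210 310 317 [ 0.494  -0.2784  0.021 ]
272 314 327 [ 0.4521 -0.2831  0.03  ]
284 316 328 [ 0.4432 -0.2842  0.03  ]
[ 0.5139 -0.2786  0.021 ]
[ 0.4884 -0.2801  0.021 ]
[ 0.4637 -0.2811  0.03  ]
[ 0.4372 -0.2841  0.03  ]
```

```bash
python3 -c "
from h import *
go([.503,-.278,.213],.105)"
```

```text
pos [ 0.4691 -0.2802  0.3199] rot [ 3.1413e+00  1.0000e-04 -2.5000e-03] t 2.75
twist [ 0.002  0.002 -1.075] shift [0.849 0.034 2.673]
```

Request:
play_rows(translation=[[0, 0, 0], [0.83, 0.05, 0], [0, 0, 0.8], [0, 0, 0.8], [0, 0, 0.6], [0, 0, 0.3], [0, 0, 0.17], [0, 0, 0]], twist=[[0, 0, -1], [0, 0, 0], [0, 0, 0], [0, 0, 0], [0, 0, 0], [0, 0, 0], [0, 0, 0], [0, 0, 0]], gripper=[0, 0, 0, 0, 0, 0, 0, 0])

```text
time: 3.55
tool_pos: [0.5029, -0.2783, 0.2129]
ee_rot: [-3.141, 0.0, 0.099]
wrist_force: [-0.4, 0.5, 0.2]
width: 0.047
finger_force: 0.0
```

Request:
play_rows(translation=[[0, 0, 0], [0, 0, 0], [0, 0, 0], [0, 0, 0], [0, 0, 0], [0, 0, 0]], twist=[[0, 0, 0], [0, 0, 0], [0, 0, 0], [0, 0, 0], [0, 0, 0], [0, 0, 0]], gripper=[-0.5, -1, -1, -1, -1, -1])

```text
time: 4.15
tool_pos: [0.5033, -0.2777, 0.2134]
ee_rot: [-3.141, -0.0, 0.1]
wrist_force: [0.1, 1.1, 1.0]
width: 0.0068
finger_force: 29.9
```

```bash
python3 -c "
from h import *
print(robot.get_obs()['width'],robot.get_obs()['finger_force'])
P=[]
cv2.imwrite('pics/w2.png',robot.snapshot('wrist')[:,:,::-1])
go([.40,.03,.33],-.0)"
```

```text
0.006804082261258632 29.907779060304165
pos [ 0.5033 -0.2777  0.2134] rot [-3.1414e+00 -4.0000e-04  9.9800e-02] t 4.2
twist [-0.002 -0.004  0.998] shift [-2.584 -7.692 -2.916]
```

View pics/w2.png

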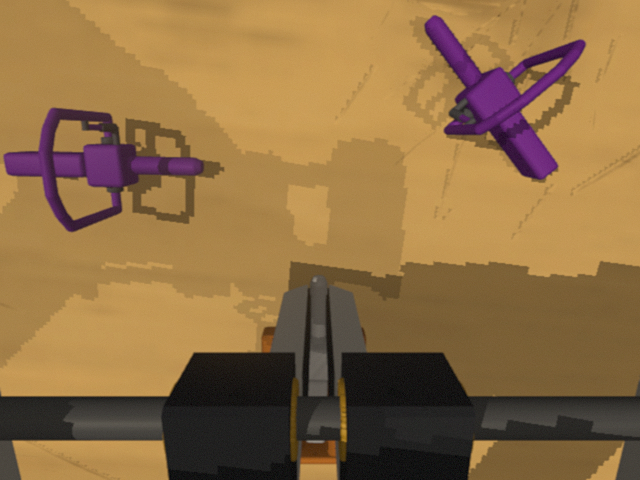

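The wrist picture shows the pads closed on the shank, with the pin tip at about (318,280) between the fingers, in front of the rest. The 6.8 mm opening and 30 N fit a held 8 mm shank. Lifting.

Request:
play_rows(translation=[[0, 0, -0.2], [0, 0, -0.5], [0, 0, -0.6], [0, 0, -0.6], [0, 0, -0.6], [0, 0, 0], [0, 0, 0]], twist=[[0, 0, 0], [0, 0, 0], [0, 0, 0], [0, 0, 0], [0, 0, 0], [0, 0, 0.5], [0, 0, 0.5]], gripper=[-1, -1, -1, -1, -1, -1, -1])

```text
time: 4.9
tool_pos: [0.5033, -0.278, 0.3147]
ee_rot: [3.14, -0.002, -0.002]
wrist_force: [-0.4, -0.2, -3.0]
width: 0.0067
finger_force: 29.9
```

Request:
play_rows(translation=[[-0.2, -0.6, 0], [-0.25, -0.8, 0], [-0.25, -0.8, 0], [-0.25, -0.8, 0], [-0.25, -0.8, 0], [-0.25, -0.8, 0], [-0.25, -0.8, 0], [-0.25, -0.8, 0]], twist=[[0, 0, 0], [0, 0, 0], [0, 0, 0], [0, 0, 0], [0, 0, 0], [0, 0, 0], [0, 0, 0], [0, 0, 0]], gripper=[-1, -1, -1, -1, -1, -1, -1, -1])

```text
time: 5.7
tool_pos: [0.4245, -0.0287, 0.3132]
ee_rot: [3.141, -0.0, -0.001]
wrist_force: [0.4, 0.2, -1.0]
width: 0.0065
finger_force: 29.9
```

Request:
play_rows(translation=[[-0.25, -0.8, 0], [-0.25, -0.7, 0], [0, 0, 0], [0, 0, 0]], twist=[[0, 0, 0], [0, 0, 0.4], [0, 0, 0.8], [0, 0, 0.8]], gripper=[-1, -1, -1, -1])

```text
time: 6.1
tool_pos: [0.4047, 0.0311, 0.3133]
ee_rot: [3.141, -0.001, -0.201]
wrist_force: [0.5, 0.2, -1.1]
width: 0.0069
finger_force: 29.9
```

```bash
python3 -c "
from h import *
print(robot.get_obs()['width'])
go([.41,.03,.204],-.2)
cv2.imwrite('pics/side1.png',robot.snapshot('side')[:,:,::-1])
u=P('side',[[.40,.03,.13]])[0].astype(int);print(u)
a=cv2.imread('pics/side1.png')[u[1]-70:u[1]+80,u[0]-100:u[0]+100];b=cv2.imread('pics/side1.png')[310:430,280:440]
cv2.imwrite('pics/side1c.png',np.hstack([cv2.resize(a,(500,375)),cv2.resize(b,(280,375))]))
"
```

```text
0.00691842536348259
pos [0.4047 0.0311 0.3133] rot [ 3.1412e+00 -6.0000e-04 -2.0120e-01] t 6.1
twist [ 0.004 -0.006 -0.012] shift [0.135 0.    2.733]
[424 229]
```

View pics/side1c.png

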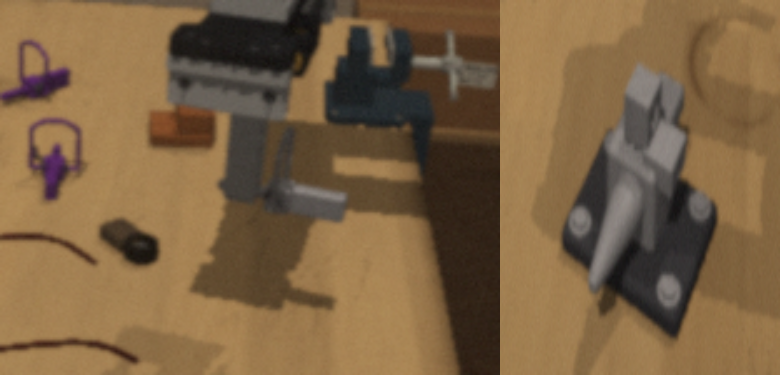

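The crop shows the pin held level by its shank with the ring still standing at about (285,150), tail towards the robot. On the right the stake's base shows turned, with its horn towards the viewer. Lowering the pin onto the bare worktop.

Request:
play_rows(translation=[[0, 0, 0.7], [0, 0, 0.8], [0, 0, 0.7], [0, 0, 0.35], [0, 0, 0.15], [0, 0, 0.05], [0, 0, 0]], twist=[[0, 0, 0], [0, 0, 0], [0, 0, 0], [0, 0, 0], [0, 0, 0], [0, 0, 0], [0, 0, 0]], gripper=[-1, -1, -1, -1, -1, -1, -1])

```text
time: 6.85
tool_pos: [0.4057, 0.0301, 0.2038]
ee_rot: [-3.142, -0.001, -0.2]
wrist_force: [-0.2, 0.5, -2.1]
width: 0.007
finger_force: 29.9
```

Request:
play_rows(translation=[[0, 0, 0.03], [0, 0, 0]], twist=[[0, 0, 0], [0, 0, 0]], gripper=[-1, -1])

```text
time: 7.05
tool_pos: [0.4057, 0.0301, 0.2027]
ee_rot: [-3.141, -0.002, -0.2]
wrist_force: [-0.1, 0.4, -0.9]
width: 0.0068
finger_force: 29.9
```

Request:
play_rows(translation=[[0, 0, 0], [0, 0, 0], [0, 0, 0], [0, 0, 0], [0, 0, 0], [0, 0, 0], [0, 0, 0]], twist=[[0, 0, 0], [0, 0, 0], [0, 0, 0], [0, 0, 0], [0, 0, 0], [0, 0, 0], [0, 0, 0]], gripper=[-0.8, -0.6, -0.4, -0.2, 0, 0, 0])

```text
time: 7.75
tool_pos: [0.4053, 0.0302, 0.2018]
ee_rot: [3.141, 0.0, -0.2]
wrist_force: [-0.2, 0.6, -0.0]
width: 0.0466
finger_force: 0.0
```

Request:
play_rows(translation=[[0, 0, -0.4], [0, 0, -0.8], [-0.2, 0, -1], [-0.4, 0, -1], [-0.4, 0, 0], [0, 0, 0], [0, 0, 0]], twist=[[0, 0, 0], [0, 0, 0], [0, 0, 0], [0, 0, 0], [0, 0, 0], [0, 0, 0], [0, 0, 0]], gripper=[0, 0, 0, 0, 0, 0, 0])

```text
time: 8.45
tool_pos: [0.366, 0.0381, 0.3293]
ee_rot: [3.141, 0.0, -0.2]
wrist_force: [0.1, 0.3, 0.3]
width: 0.0471
finger_force: 0.0
```

```bash
python3 -c "
from h import *
go([.46,.26,.35],-.2)
cv2.imwrite('pics/w3.png',robot.snapshot('wrist')[:,:,::-1])
for n in('linchpin','pin_shank','bow_mid','pin_tail'):
    print(n,[(round(d['score'],2),np.round(d['centre'],4)) for d in robot.spot_point(n,'wrist')][:3])
"
```

```text
pos [0.366  0.0381 0.3293] rot [ 3.1414e+00  2.0000e-04 -2.0010e-01] t 8.45
twist [ 0.002  0.002 -0.001] shift [ 1.201 -5.903 -0.518]
linchpin [(0.88, array([0.3803, 0.0356, 0.0105]))]
pin_shank [(0.75, array([0.4087, 0.03  , 0.0116]))]
bow_mid [(0.56, array([0.3815, 0.033 , 0.0565]))]
pin_tail [(0.89, array([0.3581, 0.0448, 0.008 ])), (0.43, array([ 0.4824, -0.0777,  0.0018]))]
```

View pics/w3.png

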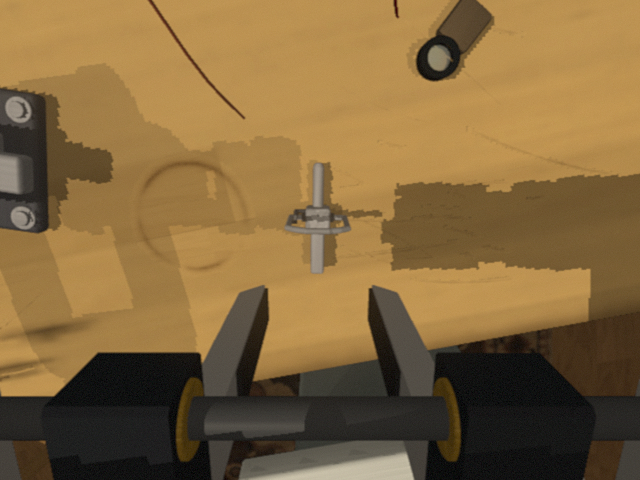

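The wrist picture shows the pin lying flat with the tip at (319,165), the ring up at (317,222) and the tail end at (317,272). It is aligned with the tool. The stake's base edge at the left, (47,95) to (47,232), is nearly parallel to the pin. Now I'll look at the stake from above.

Request:
play_rows(translation=[[0.1, -0.8, -0.2], [0.1, -0.9, -0.3], [0.1, -0.9, 0], [0.1, -0.9, 0], [0.1, -0.9, 0], [0.1, -0.9, 0], [0.2, -0.65, 0], [0, 0, 0]], twist=[[0, 0, 0], [0, 0, 0], [0, 0, 0], [0, 0, 0], [0, 0, 0], [0, 0, 0], [0, 0, 0], [0, 0, 0]], gripper=[0, 0, 0, 0, 0, 0, 0, 0])

```text
time: 9.5
tool_pos: [0.4458, 0.2674, 0.3483]
ee_rot: [3.141, 0.002, -0.197]
wrist_force: [-0.0, -0.4, 0.1]
width: 0.047
finger_force: 0.0
```

Request:
play_rows(translation=[[0, 0, 0], [0, 0, 0]], twist=[[0, 0, 0], [0, 0, 0]], gripper=[0, 0])

```text
time: 9.7
tool_pos: [0.4447, 0.2643, 0.3494]
ee_rot: [3.14, 0.001, -0.201]
wrist_force: [-0.2, 1.0, 0.7]
width: 0.0471
finger_force: 0.0
```

```bash
python3 -c "
from h import *
go([.46,.26,.35],-.2)
cv2.imwrite('pics/w4.png',robot.snapshot('wrist')[:,:,::-1])
for n in('stake','stake_hole','pin_seat'):
    print(n,[(round(d['score'],2),np.round(d['centre'],4)) for d in robot.spot_point(n,'wrist')][:3])
go([.46,.26,.35],-.2)
"
```

```text
pos [0.4447 0.2643 0.3494] rot [ 3.1404e+00  9.0000e-04 -2.0100e-01] t 9.7
twist [ 0.012  0.009 -0.01 ] shift [ 0.397  0.029 -0.016]
stake [(0.9, array([0.4728, 0.2606, 0.0013])), (0.17, array([0.3811, 0.0353, 0.0083]))]
stake_hole [(0.87, array([0.4639, 0.2623, 0.0742]))]
pin_seat [(0.63, array([0.4519, 0.2663, 0.0714]))]
pos [0.4446 0.2642 0.3501] rot [-3.1416e+00 -4.0000e-04 -2.0140e-01] t 9.9
twist [-0.    -0.004 -0.014] shift [0.397 0.026 0.003]
```

View pics/w4.png

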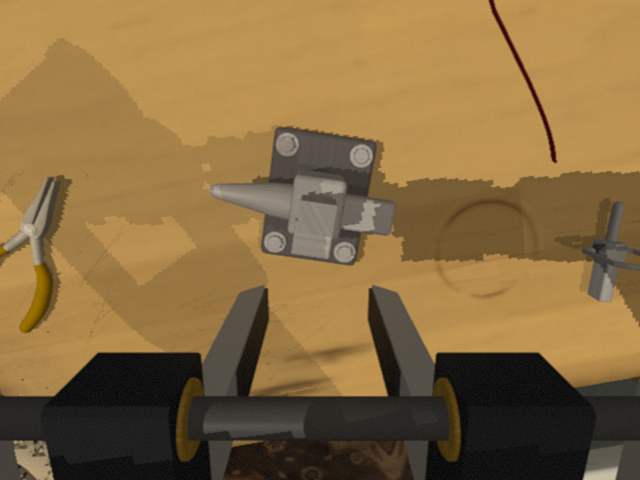

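The wrist picture shows the stake with base corners at about (277,127), (379,138), (355,265) and (262,250), the horn left at (215,190), and the post top and ledge at about (320,180)–(310,255). I'll enlarge it to read the corners precisely.

```bash
python3 -c "
import cv2
a=cv2.imread('pics/w4.png')[118:272,250:400];a=cv2.convertScaleAbs(a,alpha=1.3)
cv2.imwrite('pics/w4c.png',cv2.resize(a,None,fx=3.8,fy=3.8,interpolation=cv2.INTER_CUBIC))"
```

```text
(no output)
```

View pics/w4c.png

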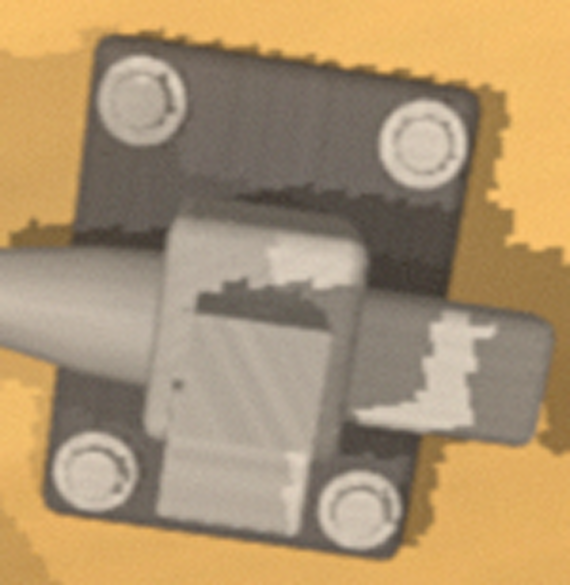

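In the crop, the post top spans roughly (197,315), (332,330), (314,456) and (170,443), with the ledge below it down to (160,515)–(295,535). The base corners are near (93,35), (480,90), (397,562) and (42,511).

```bash
python3 - <<'E'
from h import *
from scipy.optimize import least_squares
C=lambda a:np.array(a,float)/3.8+[250,118]-.37
base=[(50,39),(50,-39),(-50,-39),(-50,39)];bp=C([(93,35),(480,90),(397,562),(42,511)])
post=[(10,11),(10,-11)];pp=C([(197,315),(332,330)])
led=[(-31,13),(-31,-13)];lp=C([(158,516),(297,536)])
m=np.array([[x,y,14] for x,y in base]+[[x,y,87] for x,y in post]+[[x,y,65] for x,y in led])/1000
px=np.vstack([bp,pp,lp])
def W(q):return m@Ro.from_euler('z',q[2]).as_matrix().T+[q[0],q[1],0]
for w in([1]*8,[1]*4+[0]*4,[0]*4+[1]*4):
    f=lambda q:((P('wrist',W(q))-px)*np.array(w)[:,None]).ravel()
    r=least_squares(f,[.473,.26,-.2]);print(r.x.round(4));print(f(r.x).reshape(-1,2).round(1).tolist())
# pin bias, tool frame, picture w3: TCP commanded pose
im=cv2.imread('pics/w3.png').astype(int)
mm=robot.camera_model('wrist');K=np.array(mm['camera_matrix']);Rm=cv2.Rodrigues(np.array(mm['rvec'],float))[0];Cw=-Rm.T@np.array(mm['tvec'],float).ravel()
o=robot.get_obs();A=Ro.from_euler('xyz',o['ee_rot']);ct=A.inv().apply(Cw-o['tool_pos'])
for r in(170,180,190,200,245,255,265):
    row=im[r,300:336];s=row.max(1)-row.min(1);c=np.where((s<50)&(row.max(1)>110))[0]+300
    z=.3293-(.009 if r<210 else .018);d=A.inv().apply(Rm.T@np.linalg.inv(K)@[c.mean(),r,1]);p=ct+d*(z-ct[2])/d[2];print(r,c.min(),c.max(),p.round(4))
E
```

```text
[ 0.4709  0.2585 -0.3452]
[[-0.3, -1.5], [1.7, -0.5], [1.3, 1.4], [-1.0, 1.7], [-1.3, -1.1], [-0.3, 0.2], [-0.6, 0.4], [1.0, 0.4]]
[ 0.471   0.2588 -0.344 ]
[[-0.9, -1.6], [1.2, -0.7], [1.0, 1.2], [-1.4, 1.6], [-0.0, -0.0], [-0.0, 0.0], [-0.0, 0.0], [0.0, 0.0]]
[ 0.4708  0.2583 -0.3555]
[[0.0, -0.0], [0.0, 0.0], [0.0, 0.0], [-0.0, 0.0], [-0.6, -1.1], [0.3, 0.5], [-0.6, 0.2], [1.0, 0.6]]
170 313 322 [0.0506 0.0011 0.3203]
180 313 322 [0.0434 0.0011 0.3203]
190 313 321 [0.0361 0.0007 0.3203]
200 313 321 [0.0288 0.0007 0.3203]
245 311 323 [-0.0031  0.0007  0.3113]
255 311 323 [-0.0108  0.0007  0.3113]
265 311 323 [-0.0186  0.0007  0.3113]
```

Request:
play_rows(translation=[[-0.14, 0.74, 0], [-0.14, 0.74, 0], [-0.14, 0.74, 0], [-0.14, 0.74, 0], [-0.14, 0.74, 0.3], [-0.14, 0.74, 0.3], [-0.14, 0.74, 0.35], [-0.14, 0.74, 0.3]], twist=[[0, 0, 0], [0, 0, 0], [0, 0, 0], [0, 0, 0], [0, 0, 0], [0, 0, 0], [0, 0, 0], [0, 0, 0]], gripper=[0, 0, 0, 0, 0, 0, 0, 0])

```text
time: 10.7
tool_pos: [0.3527, 0.0406, 0.2995]
ee_rot: [3.141, -0.001, -0.201]
wrist_force: [0.6, 0.7, -0.0]
width: 0.0472
finger_force: 0.0
```

Request:
play_rows(translation=[[0, 0, 0], [0, 0, 0], [0, 0, 0]], twist=[[0, 0, 0], [0, 0, 0], [0, 0, 0]], gripper=[0, 0, 0])

```text
time: 11.0
tool_pos: [0.3542, 0.0422, 0.3007]
ee_rot: [-3.141, -0.002, -0.2]
wrist_force: [0.3, -0.3, -0.5]
width: 0.0468
finger_force: 0.0
```

```bash
python3 - <<'E'
from h import *
q=[]
for k in range(3):
    cv2.imwrite('pics/w5.png',robot.snapshot('wrist')[:,:,::-1]);q.append(robot.get_obs()['tool_pos'])
print(np.mean(q,0).round(4),np.std(q,0).round(4));go([.354,.041,.2022],-.2)
for n in('linchpin','pin_tail','pin_shank'):
    print(n,[(round(d['score'],2),np.round(d['centre'],4)) for d in robot.spot_point(n,'wrist')][:2])
E
```

```text
[0.3542 0.0425 0.3006] [0.     0.     0.0001]
pos [0.3542 0.0425 0.3005] rot [-3.1413e+00 -1.1000e-03 -1.9870e-01] t 11.15
twist [-0.003 -0.011  0.013] shift [1.000e-03 3.800e-02 2.457e+00]
linchpin [(0.61, array([0.382 , 0.036 , 0.0095]))]
pin_tail [(0.62, array([0.3578, 0.0415, 0.0047]))]
pin_shank [(0.72, array([0.4098, 0.0344, 0.0128]))]
```

Request:
play_rows(translation=[[0, 0.03, 0.6], [0, 0, 0.7], [0, 0, 0.6], [0, 0, 0.35], [0, 0, 0.2], [0, 0, 0], [0, 0, 0]], twist=[[0, 0, 0], [0, 0, 0], [0, 0, 0], [0, 0, 0], [0, 0, 0], [0, 0, 0], [0, 0, 0]], gripper=[0, 0, 0, 0, 0, 0, 0])

```text
time: 12.0
tool_pos: [0.354, 0.0408, 0.2025]
ee_rot: [-3.142, -0.001, -0.2]
wrist_force: [-1.1, 0.1, -0.6]
width: 0.0473
finger_force: 0.0
```

Request:
play_rows(translation=[[0, 0, 0], [0, 0, 0], [0, 0, 0], [0, 0, 0], [0, 0, 0], [0, 0, 0], [0, 0, 0], [0, 0, 0]], twist=[[0, 0, 0], [0, 0, 0], [0, 0, 0], [0, 0, 0], [0, 0, 0], [0, 0, 0], [0, 0, 0], [0, 0, 0]], gripper=[-0.4, -0.6, -0.8, -1, -1, -1, -1, -1])

```text
time: 12.8
tool_pos: [0.3536, 0.0407, 0.202]
ee_rot: [-3.141, -0.0, -0.2]
wrist_force: [0.3, 0.1, 1.2]
width: 0.0099
finger_force: 30.0
```

Request:
play_rows(translation=[[0, 0, -0.3], [0, 0, -0.55], [0, 0, -0.55], [0, 0, -0.55], [0, 0, -0.55], [0, 0, 0]], twist=[[0, 0, 0], [0, 0, 0], [0, 0, 0.4], [0, 0, 0.5], [0, 0, 0.57], [0, 0, 0]], gripper=[-1, -1, -1, -1, -1, -1])

```text
time: 13.4
tool_pos: [0.3544, 0.0406, 0.3053]
ee_rot: [-3.14, -0.007, -0.347]
wrist_force: [0.1, 0.3, -1.5]
width: 0.0098
finger_force: 30.0
```

Request:
play_rows(translation=[[-0.16, -0.6, 0], [-0.17, -0.8, 0], [-0.17, -0.8, 0], [-0.17, -0.8, 0], [-0.17, -0.8, 0], [-0.16, -0.8, 0], [-0.16, -0.8, 0], [-0.16, -0.74, 0]], twist=[[0, 0, 0], [0, 0, 0], [0, 0, 0], [0, 0, 0], [0, 0, 0], [0, 0, 0], [0, 0, 0], [0, 0, 0]], gripper=[-1, -1, -1, -1, -1, -1, -1, -1])

```text
time: 14.2
tool_pos: [0.3871, 0.2909, 0.3002]
ee_rot: [3.139, 0.002, -0.345]
wrist_force: [0.7, -0.2, -1.6]
width: 0.0098
finger_force: 30.0
```

Request:
play_rows(translation=[[0, 0, 0.5], [0, 0, 0.3], [0, 0, 0], [0, 0, 0]], twist=[[0, 0, 0], [0, 0, 0], [0, 0, 0], [0, 0, 0]], gripper=[-1, -1, -1, -1])

```text
time: 14.6
tool_pos: [0.3873, 0.289, 0.2691]
ee_rot: [3.14, 0.001, -0.348]
wrist_force: [-0.9, 0.3, -0.9]
width: 0.0098
finger_force: 30.0
```

```bash
python3 - <<'E'
from h import *
cv2.imwrite('pics/w6.png',robot.snapshot('wrist')[:,:,::-1])
o=robot.get_obs();print(o['width']);go([.3874,.2896,.2677],-.347)
# project model: pin axis tip & shoulder from tool pose, hole mouth centre
T=Ro.from_euler('xyz',o['ee_rot'])
print('pin tip/shoulder',P('wrist',[o['tool_pos']+T.apply([d,0,.193]) for d in(.067,.035)]).round(1))
S=lambda x,y,z:[.4711+np.cos(.347)*x+np.sin(.347)*y,.2593-np.sin(.347)*x+np.cos(.347)*y,z]
print('post top',P('wrist',[S(.01,.011,.087),S(.01,-.011,.087),S(-.01,-.011,.087),S(-.01,.011,.087)]).round(1).tolist())
a=cv2.imread('pics/w6.png')[90:390,220:420];cv2.imwrite('pics/w6c.png',cv2.resize(a,None,fx=2,fy=2,interpolation=2)) 
for n in('stake_hole','pin_seat','stake','linchpin','pin_shank'):
    print(n,[(round(d['score'],2),np.round(d['centre'],4)) for d in robot.spot_point(n,'wrist')][:2])
E
```

```text
0.009382118212486315
pos [0.3876 0.2891 0.2699] rot [ 3.1414 -0.     -0.3479] t 14.65
twist [ 0.002 -0.    -0.009] shift [-0.008 -0.011  0.055]
pin tip/shoulder [[314.  157.2]
 [314.3 232.8]]
post top [[282.0, 70.8], [341.9, 70.7], [341.2, 127.4], [283.4, 127.5]]
stake_hole [(0.75, array([0.4649, 0.2606, 0.0745])), (0.56, array([0.4141, 0.2776, 0.1241]))]
pin_seat [(0.9, array([0.4523, 0.2653, 0.0689]))]
stake [(0.63, array([ 0.4712,  0.2607, -0.001 ]))]
linchpin [(0.72, array([0.411 , 0.2762, 0.0764]))]
pin_shank [(0.67, array([0.4409, 0.2732, 0.0787])), (0.29, array([0.4118, 0.2765, 0.1216]))]
```

View pics/w6c.png

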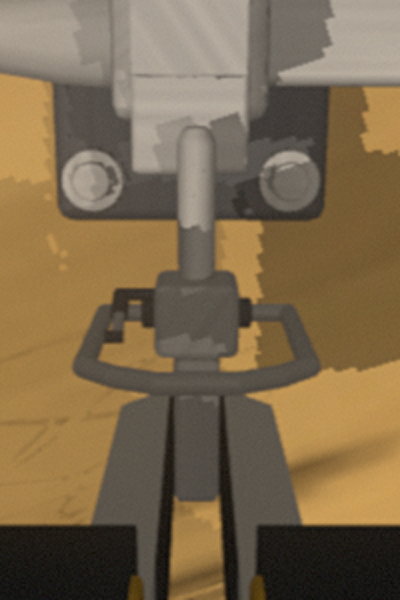

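The crop shows the pin held level with the ring up. The tip is at crop (196,128), the post's front top edge at row 75 spans x 135 to 247, and the ledge spans 133 to 247. The pin sits about 2.5 image px to the right of the post's centre line, so I'll quantify that.

```bash
python3 - <<'E'
import cv2,numpy as np
g=cv2.GaussianBlur(cv2.imread('pics/w6.png',0),(1,5),0).astype(float)
def ed(r,a,b):
    d=np.abs(np.gradient(g[r]))[a:b];k=d.argmax();w=d[max(0,k-2):k+3];return a+max(0,k-2)+(w*np.arange(len(w))).sum()/w.sum()
for r in(165,175,190,200,210): print('shank',r,round(ed(r,304,316),1),round(ed(r,320,332),1))
for r in(100,105,110,115,120,124): print('post',r,round(ed(r,279,296),1),round(ed(r,336,352),1))
for r in(142,148,154,160): print('ledge',r,round(ed(r,279,296),1),round(ed(r,334,352),1))
E
```

```text
shank 165 308.3 324.5
shank 175 310.3 324.8
shank 190 309.0 325.7
shank 200 310.3 323.9
shank 210 308.3 327.3
post 100 284.5 343.9
post 105 284.8 343.7
post 110 284.9 343.4
post 115 284.7 343.6
post 120 285.1 343.2
post 124 285.2 343.0
ledge 142 286.2 342.4
ledge 148 285.5 343.0
ledge 154 285.4 344.0
ledge 160 285.5 342.9
```

Request:
play_rows(translation=[[0, -0.028, 0.055], [0, 0, 0], [0.15, 0, 0], [0.1, 0, 0], [0.1, 0, 0], [0.1, 0, 0], [0, 0, 0]], twist=[[0, 0, 0], [0, 0, 0], [0, 0, 0], [0, 0, 0], [0, 0, 0], [0, 0, 0], [0, 0, 0]], gripper=[-1, -1, -1, -1, -1, -1, -1])

```text
time: 15.6
tool_pos: [0.4054, 0.2843, 0.2677]
ee_rot: [3.142, -0.0, -0.348]
wrist_force: [-0.2, -0.7, -1.8]
width: 0.0096
finger_force: 30.0
```

Request:
play_rows(translation=[[0.1, 0, 0], [0.1, 0, 0], [0.1, 0, 0], [0, 0, 0]], twist=[[0, 0, 0], [0, 0, 0], [0, 0, 0], [0, 0, 0]], gripper=[-1, -1, -1, -1])

```text
time: 16.0
tool_pos: [0.4166, 0.2803, 0.2677]
ee_rot: [3.142, -0.0, -0.348]
wrist_force: [-0.9, 0.1, -2.2]
width: 0.0093
finger_force: 30.0
```

Request:
play_rows(translation=[[0.08, 0, 0], [0.06, 0, 0], [0, 0, 0]], twist=[[0, 0, 0], [0, 0, 0], [0, 0, 0]], gripper=[-1, -1, -1])

```text
time: 16.3
tool_pos: [0.4216, 0.2785, 0.2677]
ee_rot: [3.142, -0.0, -0.347]
wrist_force: [-1.0, 0.3, -1.3]
width: 0.0099
finger_force: 30.0
```

Request:
play_rows(translation=[[0.04, 0, 0], [0.04, 0, 0], [0, 0, 0]], twist=[[0, 0, 0], [0, 0, 0], [0, 0, 0]], gripper=[-1, -1, -1])

```text
time: 16.6
tool_pos: [0.4245, 0.2774, 0.2677]
ee_rot: [3.142, -0.0, -0.347]
wrist_force: [-0.9, -0.2, -2.5]
width: 0.0095
finger_force: 30.0
```

Request:
play_rows(translation=[[0.03, 0, 0], [0.03, 0, 0], [0, 0, 0]], twist=[[0, 0, 0], [0, 0, 0], [0, 0, 0]], gripper=[-1, -1, -1])

```text
time: 16.9
tool_pos: [0.4267, 0.2766, 0.2676]
ee_rot: [3.142, -0.0, -0.347]
wrist_force: [0.9, -0.2, -1.0]
width: 0.0097
finger_force: 30.0
```

Request:
play_rows(translation=[[0.025, 0, 0], [0.025, 0, 0], [0, 0, 0]], twist=[[0, 0, 0], [0, 0, 0], [0, 0, 0]], gripper=[-1, -1, -1])

```text
time: 17.2
tool_pos: [0.4277, 0.2763, 0.2676]
ee_rot: [3.141, 0.003, -0.347]
wrist_force: [-5.2, 1.4, 0.9]
width: 0.0096
finger_force: 30.0
```

Request:
play_rows(translation=[[0.025, 0, 0], [0, 0, 0]], twist=[[0, 0, 0], [0, 0, 0]], gripper=[-1, -1])

```text
time: 17.4
tool_pos: [0.4281, 0.2762, 0.2676]
ee_rot: [3.141, 0.005, -0.347]
wrist_force: [-6.1, 3.2, 1.9]
width: 0.0096
finger_force: 30.0
```

Request:
play_rows(translation=[[-0.02, 0, 0.015], [0, 0, 0.01], [0, 0, 0]], twist=[[0, 0, 0], [0, 0, 0], [0, 0, 0]], gripper=[-1, -1, -1])

```text
time: 17.7
tool_pos: [0.4277, 0.2763, 0.267]
ee_rot: [3.141, 0.003, -0.347]
wrist_force: [-7.1, 1.1, 3.8]
width: 0.0097
finger_force: 30.0
```

```bash
python3 - <<'E'
from h import *
for n in('linchpin','bow_mid'):
  for c in('scene','side'):
    robot.snapshot(c)
    print(c,n,[(round(d['score'],2),np.round(d['centre'],4)) for d in robot.spot_point(n,c)][:3])
o=robot.get_obs();print(o['wrist_force'],o['tool_pos'],o['time'])
E
```

```text
scene linchpin [(0.85, array([ 0.5608, -0.1772,  0.0078]))]
side linchpin [(0.79, array([0.4566, 0.2675, 0.0749])), (0.68, array([ 0.5552, -0.1818,  0.0079])), (0.59, array([ 0.5962, -0.3337,  0.0037]))]
scene bow_mid [(0.65, array([ 0.6006, -0.3409,  0.0508])), (0.55, array([0.4551, 0.2644, 0.1153])), (0.44, array([ 0.56  , -0.1794,  0.0517]))]
side bow_mid [(0.48, array([ 0.603 , -0.3417,  0.0536])), (0.46, array([ 0.5575, -0.1817,  0.0527]))]
[-6.09131832  0.98584606  3.1062095 ] [0.42773302 0.27632903 0.26700685] 18.1
```

The pin's shoulder contacts the post at the expected depth and its underside is on the ledge. The side view puts the origin at the seat. Releasing.

Request:
play_rows(translation=[[0, 0, 0], [0, 0, 0], [0, 0, 0], [0, 0, 0], [0, 0, 0], [0, 0, 0], [0, 0, 0]], twist=[[0, 0, 0], [0, 0, 0], [0, 0, 0], [0, 0, 0], [0, 0, 0], [0, 0, 0], [0, 0, 0]], gripper=[-0.8, -0.7, -0.5, -0.3, -0.3, -0.3, -0.3])

```text
time: 18.8
tool_pos: [0.4288, 0.2758, 0.2666]
ee_rot: [3.142, -0.0, -0.347]
wrist_force: [0.4, 0.4, -0.2]
width: 0.0326
finger_force: 0.0
```

Request:
play_rows(translation=[[0, 0, -0.2], [0, 0, -0.3], [0, 0, -0.3], [0, 0, 0], [0, 0, 0], [0, 0, 0], [0, 0, 0]], twist=[[0, 0, 0], [0, 0, 0], [0, 0, 0], [0, 0, 0], [0, 0, 0], [0, 0, 0], [0, 0, 0]], gripper=[-0.3, -0.3, -0.3, -1, -1, -1, -1])

```text
time: 19.5
tool_pos: [0.4285, 0.2758, 0.298]
ee_rot: [3.141, 0.001, -0.347]
wrist_force: [-0.7, -0.2, 0.9]
width: 0.0043
finger_force: 0.0
```

```bash
python3 - <<'E'
from h import *
for c in('side','scene','wrist'):
  robot.snapshot(c)
  for n in('linchpin','bow_mid'):
    print(c,n,[(round(d['score'],2),np.round(d['centre'],4)) for d in robot.spot_point(n,c) if d['centre'][1]>.1][:3])
o=robot.get_obs();print(o['wrist_force'],o['tool_pos'],o['width'],o['time'])
E
```

```text
side linchpin [(0.94, array([0.4565, 0.2674, 0.074 ]))]
side bow_mid [(0.68, array([0.4597, 0.2681, 0.1256]))]
scene linchpin [(0.7, array([0.4543, 0.2651, 0.0745]))]
scene bow_mid [(0.57, array([0.4548, 0.2657, 0.1185])), (0.57, array([0.4325, 0.2717, 0.0757]))]
wrist linchpin [(0.83, array([0.4547, 0.2645, 0.0775]))]
wrist bow_mid [(0.78, array([0.4526, 0.264 , 0.1218])), (0.25, array([ 0.4733,  0.258 , -0.0009]))]
[ 0.06931964 -0.14323141  0.29053986] [0.42865775 0.27587779 0.29858123] 0.0008213544948288358 19.95
```

Request:
play_rows(translation=[[0.15, 0, 0], [0.15, 0, 0], [0.12, 0, 0], [0.12, 0, 0], [0.12, 0, 0], [0, 0, 0]], twist=[[0, 0, 0], [0, 0, 0], [0, 0, 0], [0, 0, 0], [0, 0, 0], [0, 0, 0]], gripper=[-1, -1, -1, -1, -1, -1])

```text
time: 20.55
tool_pos: [0.454, 0.2667, 0.2983]
ee_rot: [3.141, 0.001, -0.348]
wrist_force: [-0.9, -0.1, -1.2]
width: 0.0003
finger_force: 0.5
```

Request:
play_rows(translation=[[0.12, 0, 0], [0.12, 0, 0], [0.12, 0, 0], [0.12, 0, 0], [0.12, 0, 0], [0.1, 0, 0], [0, 0, 0], [0, 0, 0]], twist=[[0, 0, 0], [0, 0, 0], [0, 0, 0], [0, 0, 0], [0, 0, 0], [0, 0, 0], [0, 0, 0], [0, 0, 0]], gripper=[-1, -1, -1, -1, -1, -1, -1, -1])

```text
time: 21.35
tool_pos: [0.48, 0.2573, 0.2988]
ee_rot: [-3.141, -0.0, -0.347]
wrist_force: [-0.2, 0.3, -0.1]
width: 0.0006
finger_force: 0.0
```

```bash
python3 - <<'E'
from h import *
for c in('side','scene','wrist'):
  robot.snapshot(c)
  for n in('linchpin','bow_mid'):
    print(c,n,[(round(d['score'],2),np.round(d['centre'],4)) for d in robot.spot_point(n,c) if d['centre'][1]>.1][:3])
o=robot.get_obs();print(o['wrist_force'],o['tool_pos'],o['width'],o['time'])
E
```

```text
side linchpin [(0.68, array([0.4519, 0.2694, 0.074 ]))]
side bow_mid [(0.68, array([0.4992, 0.2522, 0.0746]))]
scene linchpin [(0.7, array([0.455 , 0.2678, 0.0725]))]
scene bow_mid [(0.56, array([0.4972, 0.251 , 0.074 ]))]
wrist linchpin [(0.87, array([0.4545, 0.2677, 0.0723]))]
wrist bow_mid [(0.58, array([0.4931, 0.2518, 0.0745]))]
[-0.24294524 -0.52592843  0.80012668] [0.47974346 0.25740853 0.29866472] 0.0005197370201657869 21.8
```

The bow is now about 44 mm ahead of the hinge at pin height, so the ring has snapped shut. Retreating upward.

Request:
play_rows(translation=[[0, 0, -0.4], [0, 0, -0.8], [0, 0, -0.8], [0, 0, -0.5], [0, 0, 0], [0, 0, 0], [0, 0, 0]], twist=[[0, 0, 0], [0, 0, 0], [0, 0, 0], [0, 0, 0], [0, 0, 0], [0, 0, 0], [0, 0, 0]], gripper=[-1, -1, -1, -1, -1, -1, -1])

```text
time: 22.5
tool_pos: [0.4796, 0.2573, 0.3965]
ee_rot: [3.139, 0.003, -0.347]
wrist_force: [0.5, 0.3, -0.8]
width: 0.0006
finger_force: 0.0
```

```bash
python3 - <<'E'
from h import *
for c in('side','wrist'):
  robot.snapshot(c)
  for n in('linchpin','bow_mid'):
    print(c,n,[(round(d['score'],2),np.round(d['centre'],4)) for d in robot.spot_point(n,c) if d['centre'][1]>.1][:2])
print(robot.close_job())
E
```

```text
side linchpin [(0.95, array([0.4557, 0.2697, 0.0737]))]
side bow_mid [(0.58, array([0.4997, 0.2544, 0.0775]))]
wrist linchpin [(0.71, array([0.4517, 0.2655, 0.0758]))]
wrist bow_mid [(0.76, array([0.4943, 0.2499, 0.0736]))]
the job is handed in; nothing more can be done
None
```

The job is handed in at about 23 s: the last camera readings put the linchpin fully home in the post and its ring shut behind the pin's end; no verdict came back.

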